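Hold the focus barrel and nip up its lock ring

ROBOT

A 6-joint arm with a two-finger parallel gripper is mounted at the origin on a cart in front of the work surface, level with it; the furniture and walls round the work are solid. World frame = base frame: x ahead of the robot, y to its left, z up, the work surface at z = 0. Lengths are in m, angles in rad, forces in N, time in s.
With the tool pointing down it reaches from about 0.3 to 0.775 m from the base axis. Payload 14.6 kg.
Tool frame: the origin (TCP) lies at the very end of the fingers, on their centre line; the grasp point (between the pads) lies 19 mm behind it; z points along the fingers, y is the line along which they close (so a half turn about z gives the same grasp; the last joint's range is limited). The gripper opens to 94 mm and grips with 3 to 60 N. Pads are 16 mm wide; open, the fingers measure 119 mm over their backs; the gripper's body (75 mm by 177 mm) begins 78 mm behind the grasp point.
Start: joints at [-1.324, 0.3, 1.521, -0, 1.321, -0.067], TCP at [0.17, -0.523, 0.205] pointing down, gripper open.
Joint ranges: [-3.03, 3.03], [-0.79, 2.21], [0.23, 2.52], [-1.04, 4.18], [0, 3.07], [-2.55, 2.55]. Speed limits (rad/s): [2.22, 2.22, 2.57, 3.14, 3.14, 3.14].

INTERFACE

Orientations are given as [roll, pitch, yaw] about the fixed x, y, z axes, in that order (R = Rz(yaw) Ry(pitch) Rx(roll)).
In Python, from station import ctrl, cams gives the robot as it stands. The module is installed in compiled form; this text tells all that it offers.
- The arm moves only by the tool arm_command, never from a script. Its argument "plan" is a list that holds one entry, the list of rows, each a list of 7 numbers: the shift along the tool's x, y, z in parts of the range, where 1.0 means 1000 mm, then the turn, a rotation vector about the tool's x, y, z in parts of the range, where 1.0 means 180 degrees, then the closure, from -1 (fully open) to 1 (shut). A call has 1 to 12 rows; each row is the pose to reach, as a shift and turn from the pose commanded when the call began, along the tool's axes at that moment; what a row does not reach only later rows make up. A row lasts 1/10 s, in which the tool goes at most 50 mm and 8.59 degrees, less where a joint would pass 70% of its speed; a pose out of reach is approached as far as the arm can. A shift or turn number past 1, either way, is cut back to 1. A call with a gripper value outside its range is refused whole. The fingers move at their own pace and stop on an object; "squeeze" is the grip in N (left out, the last holds). Time passes only in rows, so rows that repeat a pose let the fingers close. It gives the time, the measured TCP pose, the force, the opening and the grip force at its end, in the units of the state.
- ctrl.get_obs(): the state, without advancing time (a new reading comes with each control period).
- cams.camera(name): name is "scene" or "top" or "wrist"; returns (picture, depth): 400x640x3 uint8, blue, green, red; 400x640 float32, m along the optical axis (not along the pixel's ray), 0 where there is no reading.
- cams.camera_info(name): a dict with "fx", "fy", "cx", "cy" (pixels), "dist_coeffs" ([k1, k2, p1, p2, k3] as OpenCV has them; the pictures are not rectified), "world_to_cam" (4x4, takes a point from world to camera coordinates). Camera axes: x right, y down, z forward; pixel columns grow to the right and rows downward; lengths in m; the calibration is good to about 2 mm. A picture is of the moment at which its call begins: read the wrist's pose just before it. camera_info takes no time and is no camera call; for the wrist camera it gives the pose at the moment of the call.
- ctrl.hand_in(): hands the job in; it is judged then, once.
The state is a dict: "time_s": time; "qpos": joint angles; "joint_vel": joint speeds; "tau": joint torques, N m; "ee_pos": TCP position; "eef_rot": TCP orientation; "force": force on the tool from outside, world axes, zero at the start; "moment": the same for the moment, N m; "grip_width": finger opening in m; "grip_force": force on a finger pad.
Only numpy, scipy, OpenCV 4.12 (cv2) and the standard library are available. Lean on these libraries where they do the work, as an engineer would, in place of code of your own. Each camera call takes 0.05 s, during which the arm holds its last target. There are 200 camera calls.

TASK

The lens barrel in the upright mount is in focus; lock it there without losing the setting. First drop the steel holding bar into the barrel's two notches with its tail between the tines of the fork, fully home, so that the barrel cannot turn, and let go of it; then turn the knurled lock ring clockwise (seen from above) until it comes up against the housing, and nip it up by feel to about half a newton metre, no harder. Leave the bar in place and do not disturb the bottle, jar and dish.

Things in the scene. Friction and masses are not known exactly. Their poses are not given: they have to be found in the camera images.
- lens_mount: Fixed mount: aluminium base plate 124x104x12 mm (x, y, z), a foot to x = +108 mm that carries the fork, a round black housing 80 mm across (92 mm below z = 24 mm) up to z = 42 mm. Origin on the table under the barrel's upright axis; +x runs from the axis to the fork. Above the housing: lock ring (z 45 to 61), barrel head (45 mm across, z 63 to 87). Nothing stands above 100 mm.
- fork: Dark steel fork fixed to the mount: pillar 16 mm (along x) by 30 mm, its middle 86 mm from the barrel's axis along the mount's +x. Between its two upright tines is a gap 12 mm wide, open along x, with a flared mouth; the gap's floor is 72 mm above the table, the tops of the tines about 98 mm. Origin on the table under the middle of the gap, axes as the mount's.
- barrel (a joint): Angle (rad) of the black focus barrel about its upright axis, growing clockwise seen from above. 0: the notches point at the fork and the two white lines on the side away from the fork agree (it starts within 0.03 of that). It turns easily (0.03 N m), and the ring's thread drags it along (0.1 N m) when nothing holds it; the setting is lost beyond 0.15 rad.
- barrel_top (a point): Point on the barrel's axis at the floor of its two notches, 72 mm above the table, level with the fork's floor; it turns with the barrel, x axis along the notches towards the fork. The notches are cut through the rim (45 mm across) at both ends of a diameter, 11.5 mm wide, 10 mm deep, with flared mouths above that. Between them the lens lies level with the notch floors.
- ring_body (a joint): Angle (rad) of the lock ring relative to the barrel, growing clockwise seen from above (tightening). Starts between -2.0 and -1.2. The thread drags with 0.1 N m; the ring comes up solid against the housing at a value that differs each time between -0.2 and +0.2 and must be felt; from there the torque rises steeply. It stays where it is left.
- ring_centre (a point): Centre of the lock ring on the barrel's axis, 53 mm above the table, axes as the mount's. The ring is a knurled aluminium cylinder 55 mm across, 16 mm high (z 45 to 61 mm), and does not rise or sink as it turns. Grip it from above across its diameter, fingers clear of the bar that crosses 11 mm above it. The torque put on it passes through the bar to the fork.
- holding_bar: Loose bright steel bar with red patches on its sides, 130 mm long (its x), 10 mm wide (y), 18 mm high (z), 90 g; origin at the centre of its underside. It starts on the table standing on its 10 mm wide face (z up). Either end may go to the fork.
- bar_seat (a point): Fixed point of the mount where the origin of the seated holding bar belongs: on the line from the axis to the fork, 30 mm from the axis, 72 mm above the table; axes as the mount's. The bar may stand up to 10 mm to either side of it along that line.
- tablet_bottle: Bystander: blue bottle with a white cap, 40 mm across, 78 mm tall; origin at the centre of its base.
- jar: Bystander: clear jar with a green lid, 37 mm across, 90 mm tall; origin at the centre of its base.
- dish: Bystander: flat glass dish, 118 mm across, 20 mm high; origin at the centre of its base.
Things that resemble listed ones, but are neither listed nor needed, are in the scene too. Several things have the shape of the holding_bar; the one meant has the colours described above.

How it is judged:
On the way, in this order (a step that is already met when the one before it is completed fails the run):
1. the holding bar lies fully home in both notches and the fork, and the hand has let go of it (z of holding_bar in the frame of bar_seat between -0.003 and 0.0025 m and y of holding_bar in the frame of bar_seat between -0.004 and 0.004 m and x of holding_bar in the frame of bar_seat between -0.012 and 0.012 m and angle between the x axis of holding_bar and the x axis of lens_mount, either way round below 0.08 rad and contact force between each of the fingers, the arm and holding_bar below 0.3 N), for 0.3 s.
2. the ring is up against the housing and tightened: the bar, untouched by the robot, is pressed against the fork with more than 3.5 N (about 0.33 N m on the ring) (all of step 1 and contact force between holding_bar and fork above 3.5 N and value of joint ring_body above -0.23 rad), for 0.2 s.
At the end, for the whole second after the job is handed in: The bar is at rest in both notches and the fork, within 3 mm in height, 4 mm sideways, 12 mm lengthways and 0.08 rad of its seat; the barrel is within 0.15 rad of its setting (joint 0); the ring has been tightened (more than 3.5 N of the bar on the fork) and not backed off (joint above -0.26) (all of step 1 and value of joint barrel between -0.15 and 0.15 rad and value of joint ring_body above -0.26 rad and linear speed of holding_bar below 0.02 m/s); the robot touches nothing.
It fails at once if the ring is overtightened: the bar, untouched by the fingers, presses the fork with more than 11 N (about 0.95 N m on the ring) (contact force between holding_bar and fork above 11 N and contact force between the fingers and holding_bar below 0.3 N).
It fails at once if the bar is forced by the hand against the mount with more than 40 N (contact force between holding_bar and lens_mount above 40 N and contact force between the fingers and holding_bar above 0.3 N).
It fails at once if the barrel is turned off its setting by more than 0.2 rad (value of joint barrel above 0.2 rad or value of joint barrel below -0.2 rad).
It fails at once if a bystander (bottle, jar or dish) is moved by more than 15 mm (distance of any of tablet_bottle, jar, dish from where it was at the start of the episode above 0.015 m).
It also fails if it takes over 72 s, if anything falls off the work surface, if the arm or the gripper's body presses on something with over 40 N, if the wrist force passes 120 N, or if a joint passes its speed limit or range.

## Working session

There is one attempt and no reset: what is moved stays moved. The work goes in short steps, Python scripts to look and compute and a tool call to move; the robot and the scene stay as the last step left them, time stands still between calls to the robot, and variables do not carry over. Pictures are saved under pics/ and viewed, at most 10 in all, crops included, and the job is handed in when it is done.

Besides the shell and the picture viewer there is one more tool, called after "Emit:" as a command line: name --argument value ..., lists and objects as JSON in quotes. arm_command: Moves the arm, as the interface text tells. Its arguments: {"type":"object","properties":{"plan":{"type":"array"},"squeeze":{"type":"number"}},"required":["plan"]}

```bash
mkdir -p pics
cat > h.py <<'E'
import numpy as np, cv2
from station import ctrl, cams
from scipy.spatial.transform import Rotation as R
def snap(n,f=None):
    info=cams.camera_info(n); im,d=cams.camera(n)
    if f: cv2.imwrite('pics/'+f,im)
    return im,d,info
def K(i): return np.array([[i['fx'],0,i['cx']],[0,i['fy'],i['cy']],[0,0,1]]),np.array(i['dist_coeffs'])
def onplane(px,z,i):
    k,dc=K(i); p=cv2.undistortPoints(np.array(px,float).reshape(-1,1,2),k,dc).reshape(-1,2)
    T=np.array(i['world_to_cam']); Rm=T[:3,:3]; c=-Rm.T@T[:3,3]
    d=np.c_[p,np.ones(len(p))]@Rm
    return c+d*((z-c[2])/d[:,2])[:,None]
def depthpts(px,d,i):
    k,dc=K(i); px=np.array(px,float).reshape(-1,2); p=cv2.undistortPoints(px.reshape(-1,1,2),k,dc).reshape(-1,2)
    z=d[px[:,1].astype(int),px[:,0].astype(int)]
    T=np.array(i['world_to_cam']); return (np.c_[p*z[:,None],z]-T[:3,3])@T[:3,:3]
def proj(P,i):
    k,dc=K(i); T=np.array(i['world_to_cam'])
    return cv2.projectPoints(np.array(P,float).reshape(-1,1,3),cv2.Rodrigues(T[:3,:3])[0],T[:3,3],k,dc)[0].reshape(-1,2)
E
python3 - <<'E'
from h import *
for n in('scene','top'):
    im,d,i=snap(n,n+'0.png'); np.savez(n+'0.npz',d=d); T=np.array(i['world_to_cam']); print(n,i['fx'],-T[:3,:3].T@T[:3,3],T[2,:3])
print(ctrl.get_obs())
E
```

```text
scene 497.6237704549017 [-0.03507914  0.51611065  1.00351022] [ 0.46059437 -0.50015014 -0.73328212]
top 513.2437567705693 [ 0.38186581 -0.10327677  1.55796211] [ 0.09482467 -0.00822676 -0.99546   ]
{'time_s': 0.1, 'qpos': array([-1.32361074e+00,  3.00392576e-01,  1.52151238e+00, -1.41856924e-05,
        1.32070721e+00, -6.65630504e-02]), 'joint_vel': array([ 0.00080117,  0.0019931 , -0.00127212, -0.00091996,  0.00032867,
       -0.00059354]), 'tau': array([-1.44399968e-03, -5.32654345e+01, -3.53286445e+01,  7.09199044e-02,
        2.35351530e-02, -6.72946840e-05]), 'ee_pos': array([ 0.16969986, -0.52291806,  0.20495847]), 'eef_rot': array([-3.14057449e+00, -5.41010916e-05,  3.13752124e-01]), 'force': array([-0.1233507 , -0.51594105,  0.72187993]), 'moment': array([-0.00354081, -0.02104883,  0.01297595]), 'grip_force': 0.0, 'grip_width': 0.0939770395766668}
```

View pics/scene0.png

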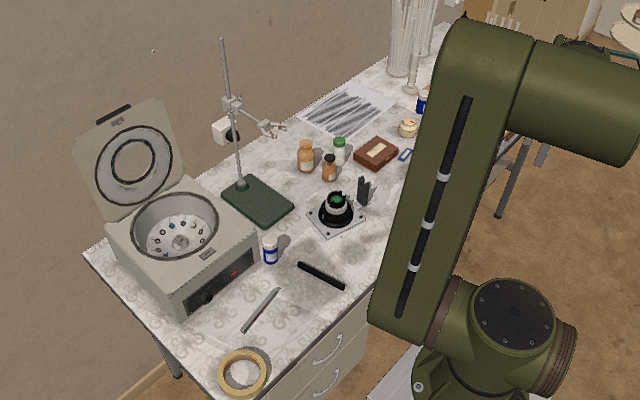

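View pics/top0.png

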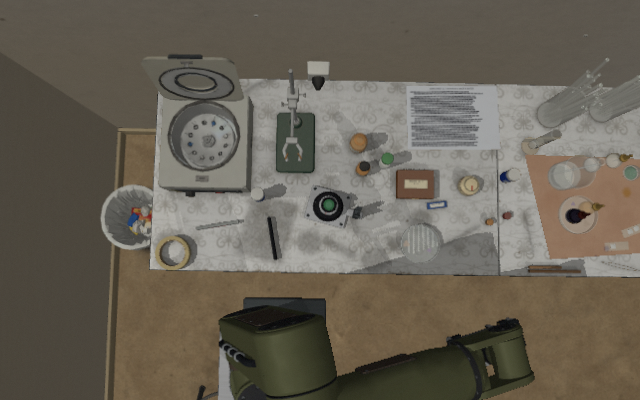

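Top view (image up = +x): the mount is at about (328,206), the fork at (358,212), the bottle at (258,194), the green jar at (387,159) and the dish at (422,242). Bar-shaped candidates are a bright one at (220,224), which is (262,310) in scene, and a black one at (273,238), which is (321,275) in scene. I'll enlarge to confirm which one has the red patches.

Run:
```python
from h import *
s=cv2.imread('pics/scene0.png');t=cv2.imread('pics/top0.png')
a=cv2.resize(s[240:340,225:355],(780,600),interpolation=cv2.INTER_CUBIC)[:, :]
b=cv2.resize(t[180:265,190:370],(800,378),interpolation=cv2.INTER_CUBIC)
a=cv2.resize(s[250:340,225:355],(320,222),interpolation=cv2.INTER_CUBIC)
c=cv2.resize(s[170:240,300:385],(270,222),interpolation=cv2.INTER_CUBIC)
o=np.zeros((600,800,3),np.uint8);o[:378]=b;o[378:,:320]=a;o[378:,330:600]=c
cv2.imwrite('pics/crop1.png',o)
```

```text
(no output)
```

View pics/crop1.png

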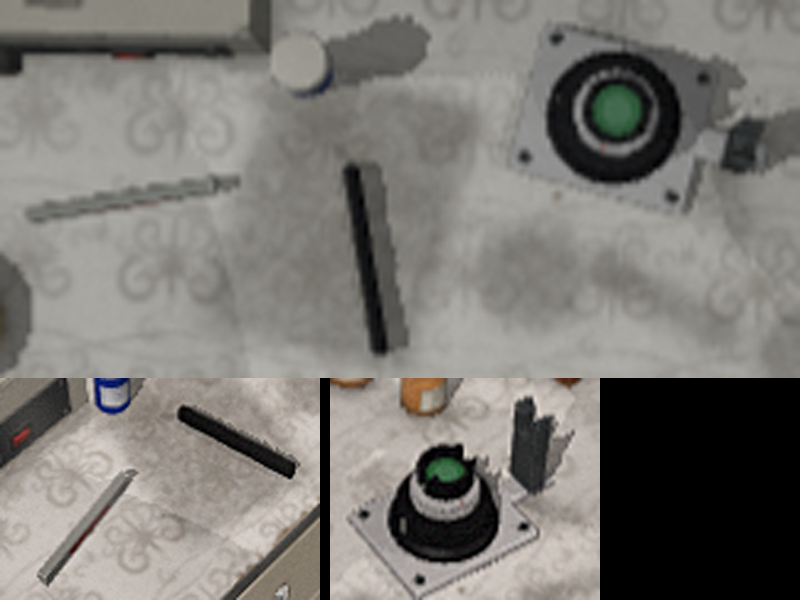

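The left, bright bar at top (220,224) shows a red patch on its side in the scene crop. It is the holding bar; the black one is a decoy. Next I'll locate the bar and the mount.

Run:
```python
from h import *
im=cv2.imread('pics/top0.png');d=np.load('top0.npz')['d'];i=cams.camera_info('top')
vv,uu=np.mgrid[180:265,190:370];px=np.c_[uu.ravel(),vv.ravel()]
P=depthpts(px,d,i);Z=P[:,2].reshape(uu.shape)
print('noise',np.std(Z[40:50,130:170]-0), np.median(Z[70:80,100:160]))
def comp(m,name):
    n,l,st,c=cv2.connectedComponentsWithStats(m.astype(np.uint8))
    for k in range(1,n):
        if st[k,4]>15: print(name,st[k],c[k])
    return l
l=comp((Z>0.009)&(Z<0.03),'h9-30'); 
comp(Z>0.05,'h50')
comp(Z>.088,'h88')
m=np.zeros(Z.shape,bool);m[30:55,:60]=True
s=m&(Z>0.008)&(Z<.04); 
q=np.c_[uu[s],vv[s]]; W=onplane(q,.018,i); c=W.mean(0);D=W-c;u=np.linalg.svd(D[:,:2])[2][0]
print('bar',c,np.degrees(np.arctan2(u[1],u[0])),np.ptp(D[:,:2]@u),np.ptp(D[:,:2]@[-u[1],u[0]]))
# green lens
hsv=cv2.cvtColor(im,cv2.COLOR_BGR2HSV)[180:265,190:370]
g=(hsv[...,0]>50)&(hsv[...,0]<90)&(hsv[...,1]>80)&(uu>300)&(vv<225)&(uu<345)
print('lens',onplane(np.c_[uu[g],vv[g]].mean(0),.072,i),g.sum())
# fork
f=(Z>.085)&(uu>345); f&=(vv>195)
W=P.reshape(*uu.shape,3)[f];print('fork',W.mean(0),np.median(W,0),f.sum())
# black housing top
hb=(im[180:265,190:370].max(2)<60)&(uu>300)&(uu<348)&(vv>185)
(cx,cy),r=cv2.minEnclosingCircle(np.c_[uu[hb],vv[hb]].astype(np.float32));print('housing',cx,cy,r,onplane([cx,cy],.024,i))
# plate corners approx via height 8-16
p=(Z>.007)&(Z<.017)&(uu>300)&(uu<352); W=P.reshape(*uu.shape,3)[p]; print('plate',cv2.minAreaRect(W[:,:2].astype(np.float32)))
```

```text
noise 0.10980289091777248 0.0010533879757124841
h9-30 [114   5  51  43 741] [137.99865047  26.60593792]
h9-30 [ 77  36  10  44 152] [81.69078947 57.67763158]
h9-30 [  6  40  43  10 151] [26.90066225 44.13245033]
h50 [  0   0  60  16 728] [28.68681319  5.64423077]
h50 [ 61   7  13  14 147] [67.00680272 13.0952381 ]
h50 [129  14  19  21 289] [138.13148789  24.36678201]
h50 [163  26   9  12  75] [166.86666667  31.44      ]
h88 [  0   0  58  10 534] [28.82209738  4.12546816]
h88 [166  26   6   4  20] [168.45  27.35]
h88 [164  33   6   4  18] [166.44444444  34.77777778]
bar [0.45092808 0.17148883 0.018     ] 98.77993210533872 0.151604463646299 0.07600899978978684
lens [[ 0.51128474 -0.15931484  0.072     ]] 111
fork [ 0.46214293 -0.20376087  0.49740182] [ 0.48290286 -0.23742897  0.09791834] 51
housing 327.5 206.0 22.500099182128906 [[ 0.51044683 -0.15809974  0.024     ]]
plate ((0.46405816078186035, -0.15483123064041138), (0.2547532916069031, 0.151360884308815), 0.6240382790565491)
```

Run:
```python
from h import *
d=np.load('top0.npz')['d'];i=cams.camera_info('top')
vv,uu=np.mgrid[220:230,196:239];P=depthpts(np.c_[uu.ravel(),vv.ravel()],d,i)
s=(P[:,2]>.009)&(P[:,2]<.03);W=P[s][:,:2]
print('bar',onplane(np.c_[uu.ravel(),vv.ravel()][s].mean(0),.018,i),cv2.minAreaRect(W.astype(np.float32)),np.median(P[s][:,2]),s.sum())
f=onplane([[168.45+190,27.35+180],[166.44+190,34.78+180]],.098,i);m=f.mean(0);a=np.array([.511,-.159])
v=m[:2]-a;print('fork',f,m,np.linalg.norm(v),np.degrees(np.arctan2(v[1],v[0])));t=f[0]-f[1];print('tine dir',np.degrees(np.arctan2(t[1],t[0])))
w=cams.camera_info('wrist');T=np.array(w['world_to_cam']);o=ctrl.get_obs()
Rt=R.from_euler('xyz',o['eef_rot']).as_matrix();C=-T[:3,:3].T@T[:3,3]
print('cam in tool',Rt.T@(C-o['ee_pos']),'\n',Rt.T@T[:3,:3].T, w['fx'])
```

```text
bar [[0.45039438 0.1728928  0.018     ]] ((0.44680628180503845, 0.17248909175395966), (0.02171177789568901, 0.12860320508480072), 7.874573230743408) 0.018093704214063852 153
fork [[ 0.50193217 -0.24396613  0.098     ]
 [ 0.48056589 -0.23840888  0.098     ]] [ 0.49124903 -0.24118751  0.098     ] 0.08452743283388105 -103.5128474608455
tine dir -14.579275665443337
cam in tool [ 0.06425997  0.00033836 -0.17962434] 
 [[ 7.19187959e-05 -9.73706873e-01 -2.27804565e-01]
 [ 9.99999929e-01 -1.41047790e-05  3.75992074e-04]
 [-3.69319200e-04 -2.27804576e-01  9.73706803e-01]] 305.1167065394767
```

Run:
```python
from h import *
d=np.load('top0.npz')['d'];i=cams.camera_info('top')
for u in (200,225,240):
    vs=np.arange(184,224,3);P=depthpts(np.c_[np.full(len(vs),u),vs],d,i)
    print(u,[(int(v),*np.round(p,3)) for v,p in zip(vs,P)])
for n,p,z in(('bottle',(258,194),.078),('jar',(387,159),.09),('dish',(422,242),.02)): print(n,onplane(p,z,i))
```

```text
200 [(184, np.float64(0.556), np.float64(0.203), np.float64(0.136)), (187, np.float64(0.55), np.float64(0.207), np.float64(0.116)), (190, np.float64(0.546), np.float64(0.215), np.float64(0.078)), (193, np.float64(0.545), np.float64(0.229), np.float64(0.008)), (196, np.float64(0.536), np.float64(0.23), np.float64(0.001)), (199, np.float64(0.527), np.float64(0.23), np.float64(0.002)), (202, np.float64(0.518), np.float64(0.229), np.float64(0.003)), (205, np.float64(0.508), np.float64(0.229), np.float64(0.004)), (208, np.float64(0.499), np.float64(0.229), np.float64(-0.001)), (211, np.float64(0.491), np.float64(0.23), np.float64(-0.007)), (214, np.float64(0.481), np.float64(0.229), np.float64(-0.002)), (217, np.float64(0.472), np.float64(0.229), np.float64(-0.003)), (220, np.float64(0.463), np.float64(0.227), np.float64(0.003)), (223, np.float64(0.453), np.float64(0.226), np.float64(0.007))]
225 [(184, np.float64(0.558), np.float64(0.133), np.float64(0.135)), (187, np.float64(0.551), np.float64(0.135), np.float64(0.119)), (190, np.float64(0.548), np.float64(0.142), np.float64(0.075)), (1
[... 1033 characters left out ...]
t64(0.529), np.float64(0.108), np.float64(-0.002)), (202, np.float64(0.521), np.float64(0.109), np.float64(-0.006)), (205, np.float64(0.511), np.float64(0.108), np.float64(-0.006)), (208, np.float64(0.502), np.float64(0.108), np.float64(-0.002)), (211, np.float64(0.492), np.float64(0.107), np.float64(-0.0)), (214, np.float64(0.483), np.float64(0.106), np.float64(0.002)), (217, np.float64(0.474), np.float64(0.107), np.float64(-0.004)), (220, np.float64(0.465), np.float64(0.106), np.float64(-0.001)), (223, np.float64(0.456), np.float64(0.105), np.float64(0.004))]
bottle [[0.53724502 0.04577679 0.078     ]]
jar [[ 0.64483546 -0.32658902  0.09      ]]
dish [[ 0.40738867 -0.44346182  0.02      ]]
```

```bash
cat >> h.py <<'E'
def go(x,y,z,yaw):
    o=ctrl.get_obs();Rt=R.from_euler('xyz',o['eef_rot']);G=R.from_euler('xyz',[np.pi,0,np.radians(yaw)])
    print('t',o['time_s'],'at',np.round(o['ee_pos'],4),'shift mm',np.round(Rt.inv().apply(np.array([x,y,z])-o['ee_pos'])*1e3,1),'rv',np.round((Rt.inv()*G).as_rotvec(),4))
E
python3 -c "
from h import *
go(.43,.16,.2,98)"
```

```text
t 0.1 at [ 0.1697 -0.5229  0.205 ] shift mm [ 458.4 -569.2    5.6] rv [-8.0000e-04 -8.0000e-04 -1.3967e+00]
```

The rows are not in the units I measure in: shifts go in shares of 1000 mm and turns go in shares of 180 degrees. I convert before sending: -569 mm / 1000 = -0.569, 458 mm / 1000 = 0.458, -1.397 rad / 3.1416 = -0.4447.

Emit:
arm_command --plan '[[[0.458,-0.569,0.005,0,0,-0.4447,-1],[0.458,-0.569,0.005,0,0,-0.4447,-1],[0.458,-0.569,0.005,0,0,-0.4447,-1],[0.458,-0.569,0.005,0,0,-0.4447,-1],[0.458,-0.569,0.005,0,0,-0.4447,-1],[0.458,-0.569,0.005,0,0,-0.4447,-1],[0.458,-0.569,0.005,0,0,-0.4447,-1],[0.458,-0.569,0.005,0,0,-0.4447,-1],[0.458,-0.569,0.005,0,0,-0.4447,-1],[0.458,-0.569,0.005,0,0,-0.4447,-1],[0.458,-0.569,0.005,0,0,-0.4447,-1],[0.458,-0.569,0.005,0,0,-0.4447,-1]]]'

```text
time_s: 1.3
ee_pos: [0.3835, 0.0398, 0.2014]
eef_rot: [3.141, 0.0, 1.711]
force: [1.3, -0.9, 0.6]
grip_width: 0.0938
grip_force: 0.0
```

```bash
python3 -c "
from h import *
go(.43,.16,.2,98)"
```

```text
t 1.3 at [0.3835 0.0398 0.2014] shift mm [112.5  62.9   1.4] rv [0.0005 0.0001 0.0007]
```

Scaled: 112 mm / 1000 = 0.112, 63 mm / 1000 = 0.063.

Emit:
arm_command --plan '[[[0.112,0.063,0.001,0,0,0,-1],[0.112,0.063,0.001,0,0,0,-1],[0.112,0.063,0.001,0,0,0,-1],[0.112,0.063,0.001,0,0,0,-1],[0.112,0.063,0.001,0,0,0,-1]]]'

```text
time_s: 1.8
ee_pos: [0.4297, 0.1572, 0.1999]
eef_rot: [-3.14, 0.0, 1.712]
force: [-0.2, -0.7, 0.1]
grip_width: 0.094
grip_force: 0.0
```

Run:
```python
from h import *
o=ctrl.get_obs();im,d,i=snap('wrist','w1.png');np.savez('w1.npz',d=d)
print(o['ee_pos'],o['eef_rot'],proj([[.4504,.1729,.018]],i))
vv,uu=np.mgrid[0:400,0:640];P=depthpts(np.c_[uu.ravel(),vv.ravel()],d,i)
s=(P[:,2]>.01)&(P[:,2]<.03)&(abs(P[:,0]-.45)<.04)&(abs(P[:,1]-.173)<.1)
W=P[s];print(s.sum(),np.median(W[:,2]),cv2.minAreaRect(W[:,:2].astype(np.float32)))
```

```text
[0.42971893 0.15722434 0.19986026] [-3.14044062e+00  3.18717298e-04  1.71197640e+00] [[338.78181687 177.36646087]]
924 0.0181246444040312 ((0.45064300298690796, 0.1732470989227295), (0.010231703519821167, 0.128066286444664), 10.286139488220215)
```

View pics/w1.png

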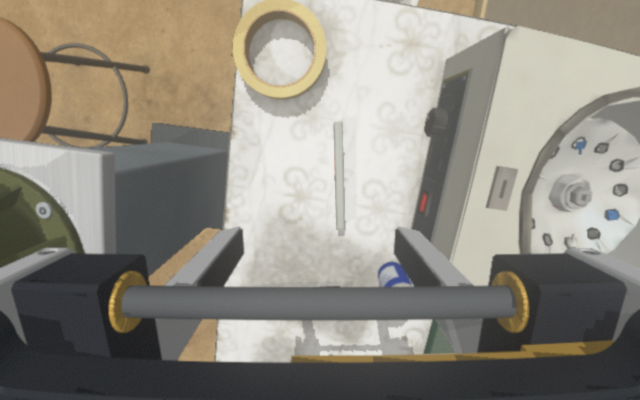

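The bar lies at (339,178), centre (0.451,0.173), about 100° long axis. The centrifuge is close on its right, so I'll grasp with the hand 18 mm to the robot's side and let the far finger draw the bar in.

```bash
python3 -c "
from h import *
go(.434,.162,.005,100)"
```

```text
t 1.85 at [0.4297 0.1567 0.2001] shift mm [  4.7   5.1 195.1] rv [-0.0007  0.0002 -0.0345]
```

Scaled: 195 mm / 1000 = 0.195, 188 mm / 1000 = 0.188, -0.034 rad / 3.1416 = -0.0108.

Emit:
arm_command --plan '[[[0.005,0.005,0.04,0,0,-0.0108,-1],[0.005,0.005,0.08,0,0,-0.0108,-1],[0.005,0.005,0.12,0,0,-0.0108,-1],[0.005,0.005,0.15,0,0,-0.0108,-1],[0.005,0.005,0.175,0,0,-0.0108,-1],[0.005,0.005,0.188,0,0,-0.0108,-1],[0.005,0.005,0.195,0,0,-0.0108,-1],[0.005,0.005,0.195,0,0,-0.0108,-1],[0.005,0.005,0.195,0,0,-0.0108,-1]]]'

```text
time_s: 2.75
ee_pos: [0.4349, 0.1629, 0.0063]
eef_rot: [3.14, -0.0, 1.744]
force: [-0.6, -0.4, -0.0]
grip_width: 0.0942
grip_force: 0.0
```

Emit:
arm_command --plan '[[[0,0,0,0,0,0,0],[0,0,0,0,0,0,0.3],[0,0,0,0,0,0,0.6],[0,0,0,0,0,0,0.8],[0,0,0,0,0,0,1],[0,0,0,0,0,0,1],[0,0,0,0,0,0,1],[0,0,0,0,0,0,1],[0,0,0,0,0,0,1],[0,0,0,0,0,0,1]]]' --squeeze 25

```text
time_s: 3.75
ee_pos: [0.4344, 0.1629, 0.0054]
eef_rot: [3.141, -0.0, 1.745]
force: [0.2, -0.1, 0.1]
grip_width: 0.0174
grip_force: 0.2
```

Emit:
arm_command --plan '[[[0,0,0,0,0,0,1],[0,0,0,0,0,0,1],[0,0,0,0,0,0,1],[0,0,0,0,0,0,1]]]'

```text
time_s: 4.15
ee_pos: [0.4343, 0.1629, 0.0054]
eef_rot: [-3.142, 0.0, 1.745]
force: [0.4, -0.5, 1.4]
grip_width: 0.0093
grip_force: 25.0
```

Scaled: -215 mm / 1000 = -0.215, -200 mm / 1000 = -0.2.

Emit:
arm_command --plan '[[[0,0,-0.01,0,0,0,1],[0,0,-0.03,0,0,0,1],[0,0,-0.06,0,0,0,1],[0,0,-0.1,0,0,0,1],[0,0,-0.15,0,0,0,1],[0,0,-0.2,0,0,0,1],[0,0,-0.215,0,0,0,1],[0,0,-0.215,0,0,0,1],[0,0,-0.215,0,0,0,1]]]'

```text
time_s: 5.05
ee_pos: [0.4338, 0.1628, 0.2196]
eef_rot: [-3.141, 0.0, 1.745]
force: [-0.1, -0.5, -1.0]
grip_width: 0.01
grip_force: 25.0
```

```bash
python3 -c "
from h import *
go(.447,-.223,.22,76);go(.44,-.03,.22,88)"
```

```text
t 5.05 at [0.4338 0.1628 0.2196] shift mm [-3.822e+02 -5.380e+01 -3.000e-01] rv [-1.000e-03  3.000e-04  4.183e-01]
t 5.05 at [0.4338 0.1628 0.2196] shift mm [-190.9  -27.3   -0.4] rv [-1.000e-03  2.000e-04  2.089e-01]
```

Scaled: -382 mm / 1000 = -0.382, -360 mm / 1000 = -0.36, 0.418 rad / 3.1416 = 0.1331.

Emit:
arm_command --plan '[[[-0.04,-0.005,0,0,0,0.0127,1],[-0.08,-0.011,0,0,0,0.0318,1],[-0.12,-0.017,0,0,0,0.0477,1],[-0.16,-0.023,0,0,0,0.0637,1],[-0.2,-0.028,0,0,0,0.0796,1],[-0.24,-0.034,0,0,0,0.0955,1],[-0.28,-0.04,0,0,0,0.1114,1],[-0.32,-0.045,0,0,0,0.1273,1],[-0.36,-0.051,0,0,0,0.1331,1],[-0.382,-0.054,0,0,0,0.1331,1],[-0.382,-0.054,0,0,0,0.1331,1],[-0.382,-0.054,0,0,0,0.1331,1]]]'

```text
time_s: 6.25
ee_pos: [0.4467, -0.2223, 0.2187]
eef_rot: [-3.139, -0.001, 1.326]
force: [-0.6, 0.3, -0.2]
grip_width: 0.0097
grip_force: 25.0
```

Run:
```python
from h import *
o=ctrl.get_obs();im,d,i=snap('wrist','w2.png');np.savez('w2.npz',d=d)
print(o['ee_pos'],o['eef_rot'],proj([[.511,-.159,.072],[.491,-.241,.098]],i))
```

```text
[ 0.4467044  -0.2223254   0.21872913] [-3.13872490e+00 -1.01368657e-03  1.32603748e+00] [[365.12848214 120.51845118]
 [366.64505248 205.44019344]]
```

View pics/w2.png

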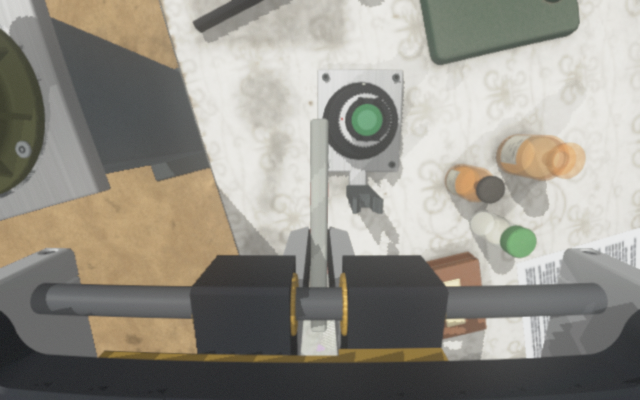

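The lens is at (366,119), the fork tines at about (352..383, 190..212), and the held bar's visible end at (320,120). I'll measure all three in this view.

Run:
```python
from h import *
im=cv2.imread('pics/w2.png');d=np.load('w2.npz')['d'];i=cams.camera_info('wrist')
vv,uu=np.mgrid[0:400,0:640];px=np.c_[uu.ravel(),vv.ravel()];P=depthpts(px,d,i);hsv=cv2.cvtColor(im,cv2.COLOR_BGR2HSV)
H,S,V=[hsv[...,k].ravel() for k in range(3)];u,v=px.T
g=(H>50)&(H<90)&(S>80)&(abs(u-366)<22)&(abs(v-120)<22)
(cx,cy),r=cv2.minEnclosingCircle(px[g].astype(np.float32));print('lens',cx,cy,r,onplane([[cx,cy],px[g].mean(0)],.072,i)[:,:2],np.median(P[g,2]))
# head rim z=.087, ring
hd=(P[:,2]>.078)&(P[:,2]<.095)&(abs(u-366)<40)&(abs(v-115)<40)&(u>331)
(c,r)=cv2.minEnclosingCircle(P[hd][:,:2].astype(np.float32));print('rim',c,r,hd.sum())
rg=(P[:,2]>.055)&(P[:,2]<.066)&(abs(u-366)<40)&(abs(v-115)<40)&(u>331)
(c,r)=cv2.minEnclosingCircle(P[rg][:,:2].astype(np.float32));print('ring',c,r,rg.sum())
f=(P[:,2]>.092)&(P[:,2]<.104)&(abs(u-366)<28)&(v>170)&(v<225)&(u>335)
n,l,st,c=cv2.connectedComponentsWithStats(f.reshape(400,640).astype(np.uint8))
for k in range(1,n):
    if st[k,4]>8:
        q=P[(l==k).ravel()];print('tine',st[k],c[k],q.mean(0),cv2.minAreaRect(q[:,:2].astype(np.float32)))
b=(P[:,2]>.2)&(P[:,2]<.245)&(v>115)&(v<245)&(abs(u-319)<15)
q=P[b];e=q[:,:2].mean(0);print('bar',b.sum(),np.percentile(q[:,2],[5,50,95]),cv2.minAreaRect(q[:,:2].astype(np.float32)),e)
o=ctrl.get_obs();Rt=R.from_euler('xyz',o['eef_rot']);qt=Rt.inv().apply(q-o['ee_pos'])
print('bar tool frame x',qt[:,0].min(),qt[:,0].max());s=qt[:,0];cf=np.polyfit(s,qt[:,1],1);cz=np.polyfit(s,qt[:,2],1);print('y fit',cf,'z fit',cz)
pl=(P[:,2]>.008)&(P[:,2]<.016)&(u>310)&(u<408)&(v>60)&(v<175);print('plate',cv2.minAreaRect(P[pl][:,:2].astype(np.float32)))
```

```text
lens 366.0 119.13333129882812 15.166439056396484 [[ 0.51249678 -0.15740344]
 [ 0.51259084 -0.15755464]] 0.07321918221288314
rim (0.513176679611206, -0.15812376141548157) 0.024001874029636383 589
ring (0.5130074620246887, -0.1579866260290146) 0.02859843708574772 511
tine [352 197   8  17 118] [355.38983051 204.83050847] [ 0.48043088 -0.23748641  0.09738678] ((0.48065185546875, -0.238139808177948), (0.0160503052175045, 0.007897173054516315), 76.9288558959961)
tine [373 197  11  17 147] [378.23809524 204.65986395] [ 0.50312855 -0.2430873   0.09677298] ((0.5031936764717102, -0.24369630217552185), (0.01620800606906414, 0.009527892805635929), 78.80384063720703)
bar 2438 [0.23030025 0.23202674 0.23340006] ((0.4559612572193146, -0.18658223748207092), (0.07047127932310104, 0.01704784855246544), 74.2549057006836) [ 0.45472931 -0.18708093]
bar tool frame x 0.0011620126691218927 0.07164510392295871
y fit [-0.00020615 -0.0008268 ] z fit [ 0.00555505 -0.01299377]
plate ((0.5127173662185669, -0.15949293971061707), (0.12722772359848022, 0.10400433838367462), 76.26609802246094)
```

```bash
python3 -c "
from h import *
go(.5039,-.197,.118,75.7)"
```

```text
t 6.3 at [ 0.4469 -0.2219  0.2192] shift mm [ 37.8  49.5 101.1] rv [-0.0021 -0.0008  0.0057]
```

Scaled: 101 mm / 1000 = 0.101, 49.5 mm / 1000 = 0.0495, 0.005 rad / 3.1416 = 0.0016.

Emit:
arm_command --plan '[[[0.015,0.02,0,0,0,0.0016,1],[0.03,0.04,0,0,0,0.0016,1],[0.038,0.0495,0.01,0,0,0.0016,1],[0.038,0.0495,0.03,0,0,0.0016,1],[0.038,0.0495,0.05,0,0,0.0016,1],[0.038,0.0495,0.07,0,0,0.0016,1],[0.038,0.0495,0.085,0,0,0.0016,1],[0.038,0.0495,0.095,0,0,0.0016,1],[0.038,0.0495,0.101,0,0,0.0016,1],[0.038,0.0495,0.101,0,0,0.0016,1],[0.038,0.0495,0.101,0,0,0.0016,1],[0.038,0.0495,0.101,0,0,0.0016,1]]]'

```text
time_s: 7.5
ee_pos: [0.5048, -0.1978, 0.12]
eef_rot: [3.14, 0.0, 1.322]
force: [-1.0, -0.3, -0.4]
grip_width: 0.0099
grip_force: 25.0
```

Run:
```python
from h import *
o=ctrl.get_obs();im,d,i=snap('wrist','w3.png');np.savez('w3.npz',d=d)
go(.5039,-.197,.118,75.7)
a=im[90:250,230:410];s,_,_=snap('scene','s3.png');
cv2.imwrite('pics/crop3.png',np.hstack([cv2.resize(a,(540,480)),cv2.resize(s[165:245,300:343],(258,480))]))
vv,uu=np.mgrid[0:400,0:640];px=np.c_[uu.ravel(),vv.ravel()];P=depthpts(px,d,i)
Rt=R.from_euler('xyz',o['eef_rot']);Q=Rt.inv().apply(P-o['ee_pos']);m=np.isfinite(P[:,2])
b=(abs(Q[:,2]+.013)<.006)&(abs(Q[:,1])<.02)&(Q[:,0]>.012)&(Q[:,0]<.09);print('bar y',np.polyfit(Q[b,0],Q[b,1],1),Q[b,0].max(),b.sum(),'z',np.polyfit(Q[b,0],Q[b,2],1))
h=(P[:,2]>.055)&(P[:,2]<.066)&(np.hypot(P[:,0]-.513,P[:,1]+.158)<.04)
(c,r)=cv2.minEnclosingCircle(P[h][:,:2].astype(np.float32));print('ring',c,r,Rt.inv().apply([c[0]-o['ee_pos'][0],c[1]-o['ee_pos'][1],0]))
h=(P[:,2]>.008)&(P[:,2]<.016)&(np.hypot(P[:,0]-.513,P[:,1]+.158)<.09);r=cv2.minAreaRect(P[h][:,:2].astype(np.float32));print('plate',r)
```

```text
t 7.55 at [ 0.5047 -0.1979  0.1199] shift mm [ 0.6 -1.   1.9] rv [0.001  0.0002 0.0006]
bar y [ 0.00334179 -0.00104932] 0.07167081343978504 1949 z [ 0.0015435  -0.01276249]
ring (0.5126634240150452, -0.1577824205160141) 0.02872547134757042 [ 4.07687879e-02 -2.24550199e-03 -9.56589337e-06]
plate ((0.5117188096046448, -0.16119062900543213), (0.13042911887168884, 0.10477347671985626), 75.74751281738281)
```

View pics/crop3.png

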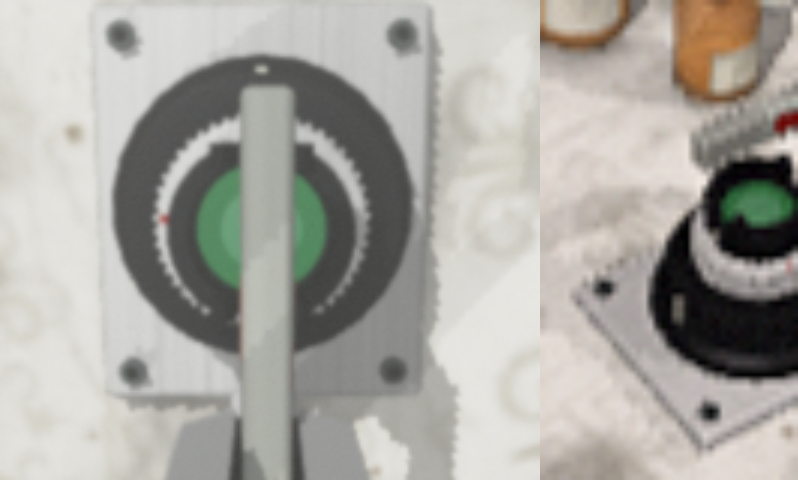

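Scaled: 9 mm / 1000 = 0.009, -1.4 mm / 1000 = -0.0014.

Emit:
arm_command --plan '[[[0.0005,-0.0014,0.004,0,0,0,1],[0.0005,-0.0014,0.009,0,0,0,1],[0.0005,-0.0014,0.009,0,0,0,1],[0.0005,-0.0014,0.009,0,0,0,1],[0.0005,-0.0014,0.009,0,0,0,1]]]'

```text
time_s: 8.1
ee_pos: [0.5033, -0.197, 0.1104]
eef_rot: [3.142, -0.0, 1.322]
force: [0.1, -0.7, -1.3]
grip_width: 0.0097
grip_force: 25.0
```

Run:
```python
from h import *
o=ctrl.get_obs();im,d,i=snap('wrist');cv2.imwrite('pics/crop4.png',cv2.resize(im[90:250,230:410],(675,600),interpolation=cv2.INTER_CUBIC))
go(.5035,-.197,.118,75.7)
vv,uu=np.mgrid[0:400,0:640];px=np.c_[uu.ravel(),vv.ravel()];hsv=cv2.cvtColor(im,cv2.COLOR_BGR2HSV)
P=depthpts(px,d,i);Rt=R.from_euler('xyz',o['eef_rot']);T=lambda A:Rt.inv().apply(A-o['ee_pos'])
Q=T(P)
b=(abs(Q[:,2]+.013)<.006)&(abs(Q[:,1])<.02)&(Q[:,0]>.012)&(Q[:,0]<.09)
lo=[];hi=[]
for x in np.arange(.03,.07,.004):
    k=b&(abs(Q[:,0]-x)<.002); lo.append(Q[k,1].min());hi.append(Q[k,1].max())
print('bar edges',np.median(lo),np.median(hi))
H,S,V=hsv[...,0].ravel(),hsv[...,1].ravel(),hsv[...,2].ravel()
g=(H>50)&(H<90)&(S>70)&(abs(uu.ravel()-318)<40)&(vv.ravel()>120)&(vv.ravel()<200)
L=T(onplane(px[g],.072,i));print('lens y range',L[:,1].min(),L[:,1].max(),L[:,0].min(),L[:,0].max(),g.sum())
h=(P[:,2]>.03)&(P[:,2]<.046)&(np.hypot(P[:,0]-.513,P[:,1]+.158)<.05);A=Q[h];k=A[:,0]>.03;print('housing y range',A[k,1].min(),A[k,1].max())
h=(P[:,2]>.055)&(P[:,2]<.066)&(np.hypot(P[:,0]-.513,P[:,1]+.158)<.04);A=Q[h];print('ring y',A[:,1].min(),A[:,1].max())
```

```text
t 8.15 at [ 0.5033 -0.197   0.1104] shift mm [-0.   0.2 -7.6] rv [0.0002 0.     0.0006]
bar edges -0.005595820761307512 0.00382544322505808
lens y range -0.016333755180343686 0.015197068608836156 0.025959226173698297 0.05317060562141091 722
housing y range -0.040445758227651216 0.03870126369736019
ring y -0.028563207647577932 0.027580493214818525
```

View pics/crop4.png

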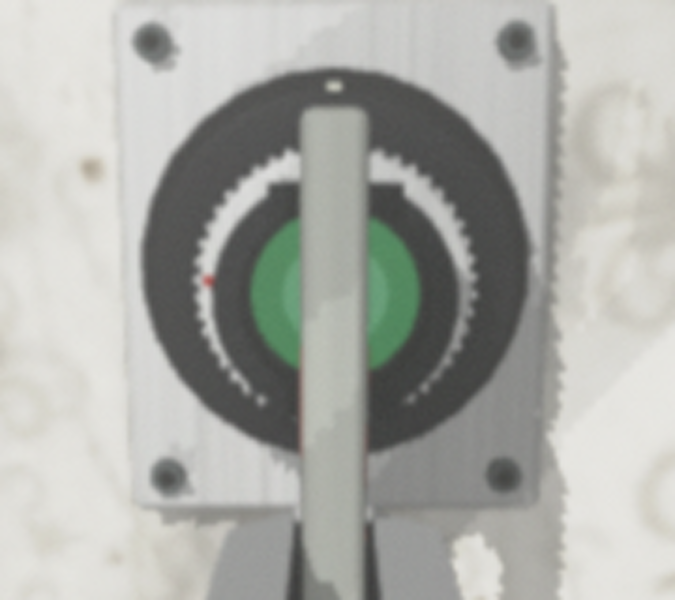

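Bar centre (−0.9 mm), ring (−0.5 mm) and housing (−0.9 mm) agree, so the bar is lined up. The ring's red mark is at the left (205,282). Lowering with a force check.

Scaled: 22 mm / 1000 = 0.022, 19 mm / 1000 = 0.019.

Emit:
arm_command --plan '[[[0,0.0002,0.004,0,0,0,1],[0,0.0002,0.008,0,0,0,1],[0,0.0002,0.012,0,0,0,1],[0,0.0002,0.016,0,0,0,1],[0,0.0002,0.019,0,0,0,1],[0,0.0002,0.022,0,0,0,1],[0,0.0002,0.022,0,0,0,1],[0,0.0002,0.022,0,0,0,1]]]' --squeeze 12

```text
time_s: 8.95
ee_pos: [0.5035, -0.197, 0.0884]
eef_rot: [3.142, 0.0, 1.322]
force: [-0.6, -0.2, -1.5]
grip_width: 0.0098
grip_force: 12.0
```

Scaled: 9.5 mm / 1000 = 0.0095, 8 mm / 1000 = 0.008.

Emit:
arm_command --plan '[[[0,0,0.002,0,0,0,1],[0,0,0.004,0,0,0,1],[0,0,0.006,0,0,0,1],[0,0,0.008,0,0,0,1],[0,0,0.0095,0,0,0,1],[0,0,0.0095,0,0,0,1]]]'

```text
time_s: 9.55
ee_pos: [0.5034, -0.1969, 0.0786]
eef_rot: [-3.141, -0.0, 1.322]
force: [0.4, 0.2, -0.9]
grip_width: 0.0099
grip_force: 12.0
```

Scaled: 1.5 mm / 1000 = 0.0015, 1 mm / 1000 = 0.001.

Emit:
arm_command --plan '[[[0,0,0.0005,0,0,0,1],[0,0,0.001,0,0,0,1],[0,0,0.0015,0,0,0,1],[0,0,0.0015,0,0,0,1]]]' --squeeze 6

```text
time_s: 9.95
ee_pos: [0.5035, -0.197, 0.0774]
eef_rot: [3.141, -0.0, 1.322]
force: [-0.7, 1.4, -1.3]
grip_width: 0.0101
grip_force: 6.0
```

Scaled: 0.8 mm / 1000 = 0.0008, 0.4 mm / 1000 = 0.0004.

Emit:
arm_command --plan '[[[0,0,0.0004,0,0,0,1],[0,0,0.0008,0,0,0,1],[0,0,0.0008,0,0,0,1]]]'

```text
time_s: 10.25
ee_pos: [0.5035, -0.197, 0.0772]
eef_rot: [3.141, 0.0, 1.322]
force: [-2.2, 1.7, 7.9]
grip_width: 0.0097
grip_force: 6.0
```

Seated: there is now 8 N of upward reaction at z 0.0772. I'll release, open to about 40 mm and rise.

Scaled: -100 mm / 1000 = -0.1, -80 mm / 1000 = -0.08.

Emit:
arm_command --plan '[[[0,0,0,0,0,0,0.7],[0,0,0,0,0,0,0.4],[0,0,0,0,0,0,0.1],[0,0,0,0,0,0,0.1],[0,0,0,0,0,0,0.1],[0,0,-0.01,0,0,0,0],[0,0,-0.04,0,0,0,-0.5],[0,0,-0.08,0,0,0,-1],[0,0,-0.1,0,0,0,-1],[0,0,-0.1,0,0,0,-1],[0,0,-0.1,0,0,0,-1]]]'

```text
time_s: 11.35
ee_pos: [0.5034, -0.1969, 0.1766]
eef_rot: [3.141, 0.0, 1.322]
force: [0.3, 0.7, 0.5]
grip_width: 0.0835
grip_force: 0.0
```

Run:
```python
from h import *
o=ctrl.get_obs();im,d,i=snap('wrist');a=im[80:260,230:410]
print(o['ee_pos'],o['grip_width'],o['force'])
s,ds,si=snap('scene');
cv2.imwrite('pics/crop5.png',np.hstack([cv2.resize(a,(400,400),interpolation=cv2.INTER_CUBIC),cv2.resize(s[165:245,305:385],(400,400),interpolation=cv2.INTER_CUBIC)]))
ex=np.array([np.cos(np.radians(-104.28)),np.sin(np.radians(-104.28))]);ey=np.array([-ex[1],ex[0]])
for n,dd,ii in(('wrist',d,i),('scene',ds,si)):
    vv,uu=np.mgrid[0:400,0:640];P=depthpts(np.c_[uu.ravel(),vv.ravel()],dd,ii)
    D=P[:,:2]-[.513,-.158];X=D@ex;Y=D@ey
    for lo,hi in((-.03,-.005),(-.005,.02),(.026,.07)):
        b=(X>lo)&(X<hi)&(abs(Y)<.008)&(P[:,2]>.08)&(P[:,2]<.1)
        print(n,lo,b.sum(),'z',np.median(P[b,2]),'y',np.median(Y[b]))
```

```text
[ 0.50336132 -0.19693707  0.17656239] 0.08353400790290243 [0.31368994 0.6761488  0.51273027]
wrist -0.03 392 z 0.09004200243687471 y -0.00024688795330201415
wrist -0.005 370 z 0.09005260872011053 y -0.00022974865087625128
wrist 0.026 526 z 0.09019163013062478 y -0.0002071318359861689
scene -0.03 44 z 0.08859631151359415 y -0.0019913716995967794
scene -0.005 47 z 0.08943177262060964 y -0.0026026880704477923
scene 0.026 53 z 0.08877145109749317 y -0.0027996371021898852
```

View pics/crop5.png

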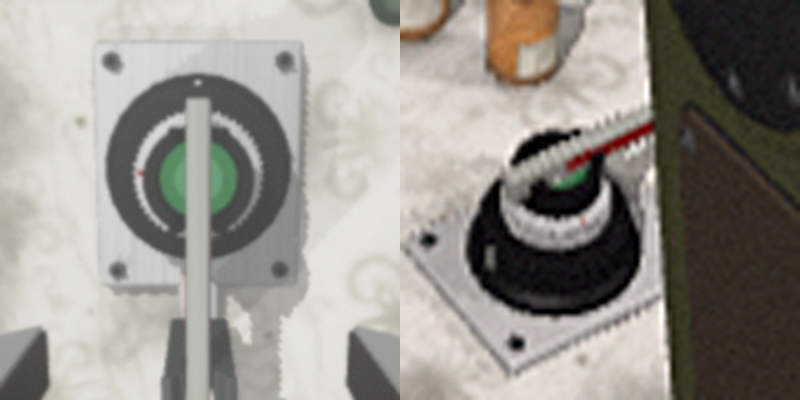

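The bar is home: its top measures 0.090 along the whole length and y is −0.2 mm, with the tail between the tines. Before turning the ring I'll check the heights of neighbouring things.

Run:
```python
from h import *
d=np.load('top0.npz')['d'];i=cams.camera_info('top')
vv,uu=np.mgrid[100:265,250:420];P=depthpts(np.c_[uu.ravel(),vv.ravel()],d,i)
D=np.hypot(P[:,0]-.513,P[:,1]+.158)
for lo in np.arange(.05,.25,.02):
    k=(D>lo)&(D<=lo+.02)&(P[:,2]<.6);j=np.argmax(np.where(k,P[:,2],-1));print(round(lo,2),P[j].round(3))
go(.5133,-.1586,.17,123)
```

```text
0.05 [ 0.52  -0.208  0.024]
0.07 [ 0.48  -0.237  0.104]
0.09 [ 0.479 -0.242  0.107]
0.11 [ 0.599 -0.079  0.308]
0.13 [ 0.626 -0.081  0.312]
0.15 [ 0.645 -0.063  0.315]
0.17 [ 0.653 -0.05   0.313]
0.19 [ 0.689 -0.057  0.31 ]
0.21 [ 0.704 -0.059  0.309]
0.23 [ 0.736 -0.054  0.321]
t 11.45 at [ 0.503  -0.1968  0.1755] shift mm [39.5  0.6  5.5] rv [-0.0016 -0.0011 -0.825 ]
```

Scaled: 56 mm / 1000 = 0.056, 39.5 mm / 1000 = 0.0395, -0.738 rad / 3.1416 = -0.2349.

Emit:
arm_command --plan '[[[0.015,0.0006,0,0,0,-0.0446,-1],[0.03,0.0006,0,0,0,-0.0891,-1],[0.0395,0.0006,0,0,0,-0.1337,-1],[0.0395,0.0006,0.01,0,0,-0.1783,-1],[0.0395,0.0006,0.03,0,0,-0.2228,-1],[0.0395,0.0006,0.05,0,0,-0.2349,-1],[0.0395,0.0006,0.056,0,0,-0.2349,-1],[0.0395,0.0006,0.056,0,0,-0.2349,-1],[0.0395,0.0006,0.056,0,0,-0.2349,-1]]]'

```text
time_s: 12.35
ee_pos: [0.514, -0.159, 0.121]
eef_rot: [3.141, 0.0, 2.059]
force: [0.5, 0.1, -0.2]
grip_width: 0.0936
grip_force: 0.0
```

```bash
python3 -c "
from h import *
go(.5133,-.1586,.047,118);o=ctrl.get_obs();print(o['force'],o['moment'])"
```

```text
t 12.35 at [ 0.514 -0.159  0.121] shift mm [ 0.7 -0.5 74. ] rv [ 0.0002  0.0003 -0.0009]
[ 0.49157331  0.1229079  -0.20670487] [-0.04491756 -0.12071985  0.03171619]
```

Scaled: 73.5 mm / 1000 = 0.0735, 68 mm / 1000 = 0.068.

Emit:
arm_command --plan '[[[0.0005,-0.0004,0.015,0,0,0,-1],[0.0005,-0.0004,0.03,0,0,0,-1],[0.0005,-0.0004,0.045,0,0,0,-1],[0.0005,-0.0004,0.058,0,0,0,-1],[0.0005,-0.0004,0.068,0,0,0,-1],[0.0005,-0.0004,0.0735,0,0,0,-1],[0.0005,-0.0004,0.0735,0,0,0,-0.5],[0.0005,-0.0004,0.0735,0,0,0,-0.2],[0.0005,-0.0004,0.0735,0,0,0,0],[0.0005,-0.0004,0.0735,0,0,0,0.2]]]' --squeeze 15

```text
time_s: 13.35
ee_pos: [0.5134, -0.1587, 0.0475]
eef_rot: [3.141, 0.001, 2.06]
force: [-0.1, -0.6, 0.1]
grip_width: 0.0658
grip_force: 0.0
```

Emit:
arm_command --plan '[[[0,0,0,0,0,0,0.5],[0,0,0,0,0,0,1],[0,0,0,0,0,0,1]]]'

```text
time_s: 13.65
ee_pos: [0.5139, -0.1584, 0.0474]
eef_rot: [3.14, 0.001, 2.06]
force: [4.4, 2.6, -0.5]
grip_width: 0.0543
grip_force: 15.0
```

```bash
python3 -c "
from h import *
go(.5133,-.1586,.047,118);o=ctrl.get_obs();print(o['force'],o['moment'],o['grip_width'],o['grip_force'])"
```

```text
t 13.65 at [ 0.5139 -0.1584  0.0474] shift mm [ 0.1 -0.7  0.4] rv [0.0016 0.0008 0.0004]
[ 4.35193127  2.62520409 -0.49129855] [ 0.41606315 -0.75263804 -0.03804479] 0.05433448602039381 14.996216297149658
```

Scaled: 0.6 mm / 1000 = 0.0006, 0.16 rad / 3.1416 = 0.0509.

Emit:
arm_command --plan '[[[0,0.0006,0,0,0,0,1],[0,0.0006,0,0,0,0.0255,1],[0,0.0006,0,0,0,0.0509,1],[0,0.0006,0,0,0,0.0764,1],[0,0.0006,0,0,0,0.1019,1],[0,0.0006,0,0,0,0.1273,1],[0,0.0006,0,0,0,0.1528,1],[0,0.0006,0,0,0,0.1783,1],[0,0.0006,0,0,0,0.2037,1],[0,0.0006,0,0,0,0.2292,1],[0,0.0006,0,0,0,0.2546,1],[0,0.0006,0,0,0,0.2546,1]]]' --squeeze 25

```text
time_s: 14.85
ee_pos: [0.5134, -0.1583, 0.0474]
eef_rot: [-3.141, 0.0, 1.257]
force: [-2.8, 1.1, 5.5]
grip_width: 0.0546
grip_force: 25.0
```

```bash
cat > m.py <<'E'
from h import *
o=ctrl.get_obs();im,d,i=snap('wrist');print(o['time_s'],o['ee_pos'].round(4),'yaw',np.degrees(o['eef_rot'][2]).round(2),'F',o['force'].round(2),'M',o['moment'].round(3),o['grip_width'],o['grip_force'])
o=ctrl.get_obs();print('Mz',o['moment'][2].round(3),'q6',o['qpos'][5].round(3))
h=cv2.cvtColor(im,cv2.COLOR_BGR2HSV);vv,uu=np.mgrid[0:400,0:640]
r=((h[...,0]<8)|(h[...,0]>172))&(h[...,1]>110)&(vv<330)
n,l,st,c=cv2.connectedComponentsWithStats(r.astype(np.uint8))
for k in range(1,n):
    w=onplane(c[k],.061,i)[0]
    D=w[:2]-[.513,-.158]
    if .015<np.hypot(*D)<.035: print('red',st[k,4],'ang',np.degrees(np.arctan2(D[1],D[0])).round(1),np.hypot(*D).round(4))
E
python3 m.py
```

```text
14.85 [ 0.5134 -0.1583  0.0474] yaw 72.02 F [-2.84  1.06  5.5 ] M [ 0.286  0.745 -0.044] 0.054643564964106564 24.999585449695587
Mz -0.018 q6 -0.055
red 4 ang 117.6 0.025
```

Scaled: 0.05 rad / 3.1416 = 0.0159.

Emit:
arm_command --plan '[[[0,0,0,0,0,0.0159,1],[0,0,0,0,0,0.0318,1],[0,0,0,0,0,0.0477,1]]]'

```text
time_s: 15.2
ee_pos: [0.5133, -0.1582, 0.0473]
eef_rot: [-3.141, 0.0, 1.108]
force: [-2.6, 1.3, 6.3]
grip_width: 0.0543
grip_force: 25.0
```

```bash
python3 m.py
```

```text
15.2 [ 0.5133 -0.1582  0.0473] yaw 63.48 F [-2.64  1.3   6.28] M [0.342 0.896 0.092] 0.054288542469476786 24.99826043844223
Mz 0.075 q6 0.099
red 5 ang 109.3 0.025
```

Scaled: -0.3 mm / 1000 = -0.0003, 0.12 rad / 3.1416 = 0.0382.

Emit:
arm_command --plan '[[[0,0,-0.0003,0,0,0.0127,1],[0,0,-0.0003,0,0,0.0255,1],[0,0,-0.0003,0,0,0.0382,1]]]' --squeeze 15

```text
time_s: 15.55
ee_pos: [0.5132, -0.1582, 0.0474]
eef_rot: [-3.14, 0.0, 0.988]
force: [-3.0, 1.1, 2.5]
grip_width: 0.0543
grip_force: 15.0
```

```bash
python3 m.py
```

```text
15.55 [ 0.5132 -0.1582  0.0474] yaw 56.62 F [-3.01  1.13  2.55] M [0.364 0.748 0.121] 0.05433749914049202 14.99712958931923
Mz 0.009 q6 0.218
red 4 ang 102.8 0.025
```

Scaled: 0.12 rad / 3.1416 = 0.0382.

Emit:
arm_command --plan '[[[0,0,0,0,0,0.0127,1],[0,0,0,0,0,0.0255,1],[0,0,0,0,0,0.0382,1]]]'

```text
time_s: 15.9
ee_pos: [0.5132, -0.1581, 0.0474]
eef_rot: [-3.14, 0.001, 0.869]
force: [-4.4, 1.8, 4.7]
grip_width: 0.0543
grip_force: 15.0
```

```bash
python3 m.py
```

```text
15.9 [ 0.5132 -0.1581  0.0474] yaw 49.8 F [-4.36  1.77  4.75] M [0.501 0.898 0.116] 0.05427702218310584 14.997795671224594
Mz 0.013 q6 0.337
red 7 ang -99.4 0.0157
red 7 ang -101.1 0.022
red 1 ang -101.9 0.0256
```

Scaled: 0.12 rad / 3.1416 = 0.0382.

Emit:
arm_command --plan '[[[0,0,0,0,0,0.0127,1],[0,0,0,0,0,0.0255,1],[0,0,0,0,0,0.0382,1]]]'

```text
time_s: 16.25
ee_pos: [0.5132, -0.1581, 0.0473]
eef_rot: [-3.14, 0.001, 0.75]
force: [-5.5, 3.0, 5.1]
grip_width: 0.0547
grip_force: 15.0
```

```bash
python3 m.py
```

```text
16.25 [ 0.5132 -0.1581  0.0473] yaw 42.96 F [-5.53  3.02  5.09] M [0.697 1.11  0.116] 0.05465744617323783 14.998065680265427
Mz 0.018 q6 0.457
red 31 ang -103.6 0.0188
```

Scaled: 0.12 rad / 3.1416 = 0.0382.

Emit:
arm_command --plan '[[[0,0,0,0,0,0.0127,1],[0,0,0,0,0,0.0255,1],[0,0,0,0,0,0.0382,1]]]'

```text
time_s: 16.6
ee_pos: [0.5131, -0.158, 0.0474]
eef_rot: [-3.14, 0.001, 0.63]
force: [-4.8, 3.3, 6.2]
grip_width: 0.0547
grip_force: 15.0
```

```bash
python3 m.py
```

```text
16.6 [ 0.5131 -0.158   0.0474] yaw 36.08 F [-4.81  3.3   6.18] M [0.77  1.18  0.142] 0.054713185589413744 14.998124241828918
Mz 0.068 q6 0.577
red 52 ang -106.5 0.0187
```

Emit:
arm_command --plan '[[[0,0,0,0,0,0,0],[0,0,0,0,0,0,-0.4],[0,0,0,0,0,0,-0.7],[0,0,0,0,0,0,-0.7],[0,0,0,0,0,0,-0.7]]]'

```text
time_s: 17.15
ee_pos: [0.5138, -0.1584, 0.0473]
eef_rot: [3.141, -0.0, 0.63]
force: [-0.1, -0.1, 0.7]
grip_width: 0.079
grip_force: 0.0
```

```bash
python3 m.py; python3 -c "
from h import *
go(.5129,-.1578,.0475,118)"
```

```text
17.15 [ 0.5138 -0.1584  0.0473] yaw 36.1 F [-0.14 -0.12  0.72] M [-0.007  0.018  0.015] 0.0789591473062857 0.0
Mz -0.024 q6 0.574
red 54 ang -106.7 0.019
t 17.2 at [ 0.5138 -0.1584  0.0473] shift mm [-0.4 -1.  -0.2] rv [ 1.0000e-04  0.0000e+00 -1.4295e+00]
```

Scaled: -1 mm / 1000 = -0.001, -0.4 mm / 1000 = -0.0004, -1.43 rad / 3.1416 = -0.4552.

Emit:
arm_command --plan '[[[-0.0004,-0.001,-0.0002,0,0,-0.0414,-0.7],[-0.0004,-0.001,-0.0002,0,0,-0.0828,-0.7],[-0.0004,-0.001,-0.0002,0,0,-0.1241,-0.7],[-0.0004,-0.001,-0.0002,0,0,-0.1655,-0.7],[-0.0004,-0.001,-0.0002,0,0,-0.2069,-0.7],[-0.0004,-0.001,-0.0002,0,0,-0.2483,-0.7],[-0.0004,-0.001,-0.0002,0,0,-0.2897,-0.7],[-0.0004,-0.001,-0.0002,0,0,-0.331,-0.7],[-0.0004,-0.001,-0.0002,0,0,-0.3724,-0.7],[-0.0004,-0.001,-0.0002,0,0,-0.4138,-0.7],[-0.0004,-0.001,-0.0002,0,0,-0.4552,-0.7],[-0.0004,-0.001,-0.0002,0,0,-0.4552,-0.7]]]'

```text
time_s: 18.4
ee_pos: [0.5128, -0.1578, 0.0475]
eef_rot: [3.142, 0.0, 2.062]
force: [0.4, -0.0, -0.1]
grip_width: 0.0798
grip_force: 0.0
```

Scaled: 0.02 rad / 3.1416 = 0.0064.

Emit:
arm_command --plan '[[[0,0,0,0,0,0,0],[0,0,0,0,0,0,0.3],[0,0,0,0,0,0,1],[0,0,0,0,0,0,1],[0,0,0,0,0,0,1],[0,0,0,0,0,0,1],[0,0,0,0,0,0.0064,1]]]' --squeeze 15

```text
time_s: 19.1
ee_pos: [0.5134, -0.1575, 0.0477]
eef_rot: [3.14, 0.0, 2.039]
force: [4.9, 3.1, -1.3]
grip_width: 0.055
grip_force: 15.0
```

```bash
python3 m.py
```

```text
19.1 [ 0.5134 -0.1575  0.0477] yaw 116.83 F [ 4.93  3.07 -1.31] M [ 0.389 -0.785  0.096] 0.05500272649999597 14.993039667606354
Mz 0.037 q6 -0.833
red 2 ang 81.3 0.0249
red 118 ang -104.4 0.022
```

Scaled: 0.5 mm / 1000 = 0.0005, 0.09 rad / 3.1416 = 0.0286.

Emit:
arm_command --plan '[[[0,0.0005,0,0,0,0.0095,1],[0,0.0005,0,0,0,0.0191,1],[0,0.0005,0,0,0,0.0286,1]]]'

```text
time_s: 19.45
ee_pos: [0.5135, -0.1574, 0.0476]
eef_rot: [3.141, 0.0, 1.947]
force: [3.1, 1.4, -0.2]
grip_width: 0.0548
grip_force: 15.0
```

Scaled: 0.06 rad / 3.1416 = 0.0191.

Emit:
arm_command --plan '[[[0,0,0,0,0,0.0095,1],[0,0,0,0,0,0.0191,1]]]'

```text
time_s: 19.65
ee_pos: [0.5135, -0.1574, 0.0476]
eef_rot: [3.141, 0.0, 1.887]
force: [2.2, 2.5, 0.7]
grip_width: 0.0545
grip_force: 15.0
```

```bash
python3 m.py
```

```text
19.65 [ 0.5135 -0.1574  0.0476] yaw 108.14 F [2.24 2.45 0.68] M [ 0.361 -0.506  0.087] 0.05447177958177202 14.99424397945404
Mz 0.002 q6 -0.681
red 65 ang -107.5 0.021
```

Scaled: 0.09 rad / 3.1416 = 0.0286.

Emit:
arm_command --plan '[[[0,0,0,0,0,0.0095,1],[0,0,0,0,0,0.0191,1],[0,0,0,0,0,0.0286,1]]]'

```text
time_s: 20.0
ee_pos: [0.5135, -0.1574, 0.0477]
eef_rot: [3.141, 0.0, 1.798]
force: [5.0, 3.8, 0.5]
grip_width: 0.0548
grip_force: 15.0
```

```bash
python3 m.py
```

```text
20.0 [ 0.5135 -0.1574  0.0477] yaw 103.01 F [5.   3.79 0.5 ] M [ 0.442 -0.658  0.087] 0.054826577769276574 14.99417781829834
Mz -0.003 q6 -0.591
red 47 ang -109.4 0.0213
```

Scaled: 0.06 rad / 3.1416 = 0.0191.

Emit:
arm_command --plan '[[[0,0,0,0,0,0.0095,1],[0,0,0,0,0,0.0191,1]]]'

```text
time_s: 20.25
ee_pos: [0.5135, -0.1574, 0.0477]
eef_rot: [3.141, 0.0, 1.738]
force: [4.7, 2.1, -0.7]
grip_width: 0.0542
grip_force: 15.0
```

```bash
python3 m.py
```

```text
20.25 [ 0.5135 -0.1574  0.0477] yaw 99.57 F [ 4.74  2.15 -0.66] M [ 0.41  -0.701  0.186] 0.054240374654249794 14.993979334831238
Mz 0.119 q6 -0.531
red 36 ang -111.2 0.0204
```

Scaled: 0.04 rad / 3.1416 = 0.0127.

Emit:
arm_command --plan '[[[0,0,0,0,0,0.0064,1],[0,0,0,0,0,0.0127,1]]]'

```text
time_s: 20.5
ee_pos: [0.5136, -0.1575, 0.0476]
eef_rot: [3.141, 0.0, 1.698]
force: [6.1, 2.5, 0.2]
grip_width: 0.0544
grip_force: 15.0
```

```bash
python3 m.py
```

```text
20.5 [ 0.5136 -0.1575  0.0476] yaw 97.32 F [6.12 2.53 0.16] M [ 0.395 -0.79   0.346] 0.054446252072605235 14.995220750570297
Mz 0.249 q6 -0.492
red 28 ang -111.9 0.021
```

Scaled: 0.02 rad / 3.1416 = 0.0064.

Emit:
arm_command --plan '[[[0,0,0,0,0,0.0064,1],[0,0,0,0,0,0.0064,1]]]'

```text
time_s: 20.75
ee_pos: [0.5137, -0.1575, 0.0476]
eef_rot: [3.141, 0.0, 1.679]
force: [6.0, 2.2, -0.7]
grip_width: 0.0545
grip_force: 15.0
```

```bash
python3 m.py
```

```text
20.75 [ 0.5137 -0.1575  0.0476] yaw 96.18 F [ 5.97  2.22 -0.74] M [ 0.399 -0.866  0.281] 0.054517454070049605 14.999656230211258
Mz 0.26 q6 -0.474
red 30 ang -112.4 0.0212
```

Torque has plateaued at about 0.27 N m, so the 15 N grip is likely slipping. I'll raise the grip moderately.

Scaled: 0.02 rad / 3.1416 = 0.0064.

Emit:
arm_command --plan '[[[0,0,0,0,0,0,1],[0,0,0,0,0,0.0032,1],[0,0,0,0,0,0.0064,1]]]' --squeeze 26

```text
time_s: 21.1
ee_pos: [0.5137, -0.1574, 0.0476]
eef_rot: [3.141, 0.0, 1.659]
force: [6.1, 2.6, -0.7]
grip_width: 0.0544
grip_force: 26.0
```

```bash
python3 m.py
```

```text
21.1 [ 0.5137 -0.1574  0.0476] yaw 95.06 F [ 6.08  2.57 -0.7 ] M [ 0.442 -0.946  0.432] 0.05437409873868388 25.999148190021515
Mz 0.366 q6 -0.453
red 22 ang -112.9 0.021
```

Scaled: 0.02 rad / 3.1416 = 0.0064.

Emit:
arm_command --plan '[[[0,0,0,0,0,0.0032,1],[0,0,0,0,0,0.0064,1],[0,0,0,0,0,0.0064,1]]]'

```text
time_s: 21.45
ee_pos: [0.5137, -0.1575, 0.0476]
eef_rot: [3.141, 0.0, 1.639]
force: [7.0, 2.0, -1.1]
grip_width: 0.0547
grip_force: 26.0
```

```bash
python3 m.py;python3 -c "
from h import *
print([ctrl.get_obs()['moment'][2]])"
```

```text
21.45 [ 0.5137 -0.1575  0.0476] yaw 93.92 F [ 6.97  2.03 -1.05] M [ 0.431 -0.975  0.415] 0.05469583622097042 25.99931538105011
Mz 0.438 q6 -0.434
red 21 ang -113.5 0.0207
[np.float64(0.4378011950933909)]
```

Scaled: 0.02 rad / 3.1416 = 0.0064.

Emit:
arm_command --plan '[[[0,0,0,0,0,0,1],[0,0,0,0,0,0.0032,1],[0,0,0,0,0,0.0064,1],[0,0,0,0,0,0.0064,1],[0,0,0,0,0,0.0064,1]]]' --squeeze 32

```text
time_s: 22.0
ee_pos: [0.5137, -0.1575, 0.0476]
eef_rot: [3.141, 0.0, 1.62]
force: [7.4, 2.8, -2.2]
grip_width: 0.0542
grip_force: 32.0
```

```bash
python3 m.py
```

```text
22.0 [ 0.5137 -0.1575  0.0476] yaw 92.8 F [ 7.45  2.77 -2.23] M [ 0.36  -0.909  0.524] 0.05419683291916266 32.000282406806946
Mz 0.547 q6 -0.415
red 2 ang -117.3 0.0156
red 2 ang -115.9 0.0176
red 1 ang -114.3 0.0199
red 10 ang -113.0 0.0237
```

At about 0.53 N m, held. Release and withdraw straight up.

Scaled: -120 mm / 1000 = -0.12, -90 mm / 1000 = -0.09.

Emit:
arm_command --plan '[[[0,0,0,0,0,0,0.1],[0,0,0,0,0,0,-0.3],[0,0,0,0,0,0,-0.7],[0,0,0,0,0,0,-0.7],[0,0,0,0,0,0,-0.7],[0,0,-0.02,0,0,0,-0.7],[0,0,-0.05,0,0,0,-0.7],[0,0,-0.09,0,0,0,-0.7],[0,0,-0.12,0,0,0,-0.7],[0,0,-0.12,0,0,0,-0.7],[0,0,-0.12,0,0,0,-0.7]]]'

```text
time_s: 23.15
ee_pos: [0.5132, -0.1576, 0.1675]
eef_rot: [3.141, 0.0, 1.62]
force: [0.0, 0.2, -0.6]
grip_width: 0.0799
grip_force: 0.0
```

Scaled: -60 mm / 1000 = -0.06, -30 mm / 1000 = -0.03.

Emit:
arm_command --plan '[[[-0.03,0,0,0,0,0,-0.7],[-0.06,0,0,0,0,0,-0.7],[-0.06,0,0,0,0,0,-0.7],[-0.06,0,0,0,0,0,-0.7]]]'

```text
time_s: 23.55
ee_pos: [0.5156, -0.2173, 0.166]
eef_rot: [-3.139, -0.001, 1.619]
force: [-0.2, -0.1, -0.2]
grip_width: 0.08
grip_force: 0.0
```

Run:
```python
from h import *
o=ctrl.get_obs();im,d,i=snap('wrist')
print(o['ee_pos'],o['grip_width'],o['force'])
cv2.imwrite('pics/crop6.png',cv2.resize(im[40:260,200:440],(600,550),interpolation=cv2.INTER_CUBIC))
ex=np.array([np.cos(np.radians(-104.28)),np.sin(np.radians(-104.28))]);ey=np.array([-ex[1],ex[0]])
vv,uu=np.mgrid[0:400,0:640];P=depthpts(np.c_[uu.ravel(),vv.ravel()],d,i)
D=P[:,:2]-[.513,-.158];X=D@ex;Y=D@ey
for lo,hi in((-.03,-.005),(-.005,.02),(.026,.07)):
    b=(X>lo)&(X<hi)&(abs(Y)<.008)&(P[:,2]>.08)&(P[:,2]<.1)
    print(lo,b.sum(),'z',np.median(P[b,2]),'y',np.median(Y[b]))
```

```text
[ 0.51555482 -0.21733187  0.16597966] 0.08001878988997717 [-0.22771966 -0.10578774 -0.19239577]
-0.03 432 z 0.09009670601166564 y -0.00039420913645007874
-0.005 406 z 0.09001811260140707 y -0.0003297885624012274
0.026 600 z 0.09015048379823393 y -0.0007725347636939859
```

View pics/crop6.png

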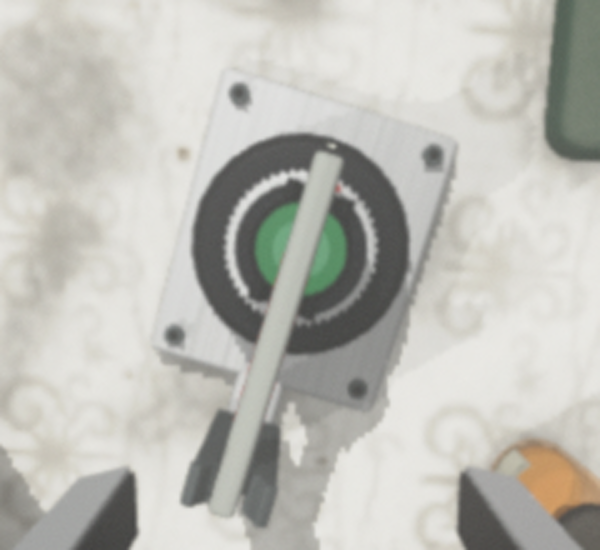

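The bar is still home (z 0.090, tail in the fork at (235,470)). The ring's red mark is at (337,187) and the hand is clear.

```bash
python3 -c "
from station import ctrl
print(ctrl.hand_in())"
```

```text
the job is handed in; nothing more can be done
None
```

I handed the job in, and no verdict came back: the holding bar is fully home in both notches and the fork, the lock ring is up against the housing and nipped to about 0.5 N m, and the hand was clear of everything.

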